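# Chock the roller, then proof its clamp screw

### The arm

A 6-joint arm with a two-finger parallel gripper is mounted at the origin on a cart in front of the work surface, level with it; the furniture and walls round the work are solid. World frame = base frame: x ahead of the robot, y to its left, z up, the work surface at z = 0. Lengths are in mm, angles in rad, forces in N, time in s.
With the tool pointing down it reaches from about 275 to 750 mm from the base axis. Payload 10.2 kg.
Tool frame: the origin (TCP) lies between the finger pads; the fingertips stand 11 mm ahead of it and the grasp point (between the pads) lies 8 mm behind it (ctrl.tip_extent is the distance from the TCP to the fingertips, in mm); z points along the fingers, y is the direction in which the jaws open and shut (so a half turn about z gives the same grasp; the last joint's range is limited). The gripper opens to 85 mm and grips with 20 to 120 N. Pads are 22 mm wide; open, the fingers measure 114 mm over their backs; the gripper's body (76 mm by 85 mm) begins 54 mm behind the grasp point. The pads swing forward as they close: fully open they stand 13 mm farther back than shut.
Start: joints at [0.982, 0.313, 1.498, -0, 1.331, -0.223], TCP at [187.804, 490.266, 242.294] pointing down, gripper open.
Joint ranges: [-2.94, 2.94], [-0.97, 2.17], [0.19, 2.56], [-1.23, 4.37], [0.02, 3.11], [-2.88, 2.88]. Speed limits (rad/s): [2.39, 2.39, 3.01, 3.14, 3.14, 3.14].

### API

Orientations are given as a unit quaternion [w, x, y, z].
In Python, from rig import ctrl gives the robot as it stands.
- The arm moves only by the tool apply_moves, never from a script. Its argument "commands" is a list of rows, each a list of 5 numbers: the finger opening in cm, from 0 to 8.54, then the shift along the tool's x, y, z in cm, then the turn about the tool's z in rad. In form: [[jaw, dx, dy, dz, roll], ...]. A call has 1 to 12 rows; each row shifts and turns the commanded pose from where the row before left it, along the tool's axes as they then stand; what a row does not reach is not made up. A row lasts 1/12 s, in which the tool goes at most 41.7 mm and 7.16 degrees, less where a joint would pass 70% of its speed; a pose out of reach is approached as far as the arm can. A call with a gripper value outside its range is refused whole. The fingers move at their own pace and stop on an object; "squeeze" is the grip in N (left out, the last holds). Time passes only in rows, so rows that do not move let the fingers close. It gives the time, the measured TCP pose, the force and the opening at its end, in the units of the state.
- ctrl.sense(): the state, without advancing time (a new reading comes with each control period).
- ctrl.capture(name): name is "side" or "top" or "wrist"; returns the picture (384x512x3 uint8, red, green, blue); there is no depth.
- ctrl.camera_info(name): a dict with "fov_y" (degrees; the focal length in pixels is half the picture's height over the tangent of half this angle, whatever the lens; pixels are square), "cx", "cy" (the principal point, pixels), "camera_from_world" (4x4, takes a point from world to camera coordinates). Camera axes: x right, y down, z forward; pixel columns grow to the right and rows downward; lengths in mm; the calibration is good to about 2 mm. A picture is of the moment at which its call begins: read the wrist's pose just before it. camera_info takes no time and is no camera call; for the wrist camera it gives the pose at the moment of the call.
- ctrl.finish_job(): hands the job in, once; it reports no verdict.
The state is a dict: "time_s": time; "joints": joint angles; "dq": joint speeds; "tau": joint torques, N m; "eef_pos": TCP position; "ee_rot": TCP orientation; "force": force on the tool from outside, world axes, zero at the start; "wrist_torque": the same for the moment, N m; "grip_width": opening from 0.0 (shut) to 1.0 (fully open).
Only numpy, scipy, OpenCV 4.12 (cv2) and the standard library are available. Lean on these libraries where they do the work, as an engineer would, in place of code of your own. Each camera call takes 0.05 s, during which the arm holds its last target.

### The job

Push the yellow wedge, thin end first, up the sloping deck under the low side of the black roller until the roller is rolled roughly a centimetre clear of both grey keeper lugs, and leave it resting on the wedge like that. Then proof the clamp screw without turning it: push the black grip of the torque wrench that sits on the screw clockwise (seen from above) until the red pointer stands in the green band, hold it there for a second or two, then let the wrench spring back to zero. Never go past the green band into the red one, do not let the screw or its pointer turn, and leave the things standing round about where they are.

Things in the scene. Friction and masses are not known exactly. Their poses are not given: they have to be found in the camera images.
- stand: Fixed stand with a plywood deck 250 (x) x 200 (y) mm. Origin: centre of its underside on the counter; x up the slope (away from the robot), y left, z up. The deck's top slopes at 0.07 rad: it lies 20 mm + 0.07 x above the counter. Side rails 18 mm over the deck at y = +-80 to 92 mm, from x = -20 mm back; cross stop at x = 108 mm.
- keeper_left (a point): Centre of the left grey keeper lug (fixed): 12 mm in x, 30 mm in y, 36 mm tall, at stand x = 14, y = 67 mm. The lane between the two lugs, where the wedge goes, is 104 mm wide.
- keeper_right (a point): Centre of the right grey keeper lug, the mirror image at stand y = -67 mm.
- roller: Loose black rubber roller, 60 mm diameter, 150 mm long, 0.5 to 0.75 kg, lying across the deck. Origin: middle of its axis, own y along the axis. At the start it leans on both lugs, axis at stand x = 50 mm, 54 mm above the counter. It is clear when both axis ends stand at x = 52.5 to 72 mm (aim at 60). It stays on the deck.
- roller_left (a point): Left (+y) end of the roller's axis.
- roller_right (a point): Right (-y) end of the roller's axis.
- wedge: Loose solid yellow wedge on the deck before the roller: 60 mm wide (own x), 100 mm long (own y), 80 g. Origin: centre of the underside. Own -y points to the thin end, towards the roller; the thick end, 34 mm high, is at y = +50 mm towards the robot. The thin end stops 5 mm short of the roller's touching line, then drives the roller ahead of it. Stays where left.
- screw (a joint): Turning of the clamp screw about its upright axis, rad, + = clockwise from above. Starts at 0.25 to 0.50; at 0 the pointer and the wrench point along the stand's -y. Friction holds it up to 2.2 N m, then it slips; it must stay within 0.05 rad of its start.
- wrench (a joint): Wrench reading: angle of its spring beam and grip from the pointer, about the screw's axis, rad, + = clockwise from above. 0 when left alone, 6 N m per rad, springs back by itself. Green band 0.14 to 0.26 (aim at 0.20 = 1.2 N m); red from 0.32.
- screw_axis (a point): Fixed point on the screw's upright axis, 90 mm above the counter. The screw sits in a blue clamp block 44 x 40 mm, 70 mm high, on the right of the stand.
- grip_mark (a point): Orange ring round the middle of the wrench's grip, on the grip's axis, 170 mm from the screw's axis, 88 mm above the counter. The grip is a level black bar of 20 mm diameter, 135 to 205 mm from the screw's axis. Push it sideways with a finger reaching down on its anticlockwise (+x) side: about 7 N and 34 mm of travel reach mid green. Beneath it: 50 mm or more of free height.
- pointer_tip (a point): Tip of the thin red pointer that turns with the screw, 114 mm from its axis, 105 mm above the counter, over the white scale (98 to 130 mm from the axis, with black zero line, green band, red band). Pushing the pointer would turn the screw.
- solvent: Dark solvent can, 47 x 73 mm, 154 mm tall, behind the stand on the right. Bystander. Origin: centre of the underside.
- ink_tin: Short tin with dark rims, 69 mm diameter, 53 mm tall, left of the stand. Bystander. Origin: centre of the underside.
- tape: Roll of blue tape lying flat, 93 mm diameter, 24 mm high, on the right near the edge of the counter. Bystander. Origin: centre of the underside.
- talc: White shaker tin, 33 mm diameter, 71 mm tall, behind the stand on the left. Bystander. Origin: centre of the underside.
Things that resemble listed ones, but are neither listed nor needed, are in the scene too. There is more than one size of the wedge; the job needs the larger.

How it is judged:
By the outcome, as a careful person would: the job done as asked, in the order asked, and still so for the second after the job is handed in, with the robot touching nothing.
It also fails if it takes over 58 s, if anything falls off the work surface, if the arm or the gripper's body presses on something with over 40 N, if the wrist force passes 120 N, or if a joint passes its speed limit or range.

## Working session

There is one attempt and no reset: what is moved stays moved. The work goes in short steps, Python scripts to look and compute and a tool call to move; the robot and the scene stay as the last step left them, time stands still between calls to the robot, and variables do not carry over. Pictures are saved under pics/ and viewed, and the job is handed in when it is done.

Besides the shell and the picture viewer there is one more tool, called after "Call:" as name([rows], argument=value, ...), one row to a line, values as JSON. apply_moves: Moves the arm, as the interface text tells. Its arguments: {"type":"object","properties":{"commands":{"type":"array"},"squeeze":{"type":"number"}},"required":["commands"]}

```bash
ls; mkdir -p pics
python3 - <<'E'
from rig import ctrl
import cv2,numpy as np
np.set_printoptions(suppress=True,precision=3)
for n in ("side","top","wrist"):
    i=ctrl.camera_info(n); print(n,i)
    cv2.imwrite(f"pics/a_{n}.png",ctrl.capture(n)[:,:,::-1])
print(ctrl.sense(),ctrl.tip_extent)
E
```

```text
pics
side {'fov_y': 46.88131499376259, 'cx': 260.6337844279498, 'cy': 193.35393967265534, 'camera_from_world': array([[   0.959,   -0.283,    0.003, -609.688],
       [  -0.115,   -0.399,   -0.91 ,  169.97 ],
       [   0.259,    0.872,   -0.415, 1143.729],
       [   0.   ,    0.   ,    0.   ,    1.   ]])}
top {'fov_y': 56.556398843902194, 'cx': 257.4026950642296, 'cy': 193.30003178496528, 'camera_from_world': array([[  -0.017,   -1.   ,    0.001,   34.397],
       [  -0.992,    0.016,   -0.124,  644.054],
       [   0.124,   -0.004,   -0.992, 1205.421],
       [   0.   ,    0.   ,    0.   ,    1.   ]])}
wrist {'fov_y': 60.05705102758424, 'cx': 257.8259538955507, 'cy': 194.80316751013578, 'camera_from_world': array([[   0.358,    0.934,   -0.001, -523.739],
       [   0.888,   -0.34 ,    0.309,  -39.853],
       [   0.289,   -0.111,   -0.951,  379.497],
       [   0.   ,    0.   ,    0.   ,    1.   ]])}
{'time_s': 0.15, 'joints': array([ 0.982,  0.313,  1.498, -0.   ,  1.331, -0.223]), 'dq': array([-0.001, -0.002, -0.003, -0.   , -0.   ,  0.002]), 'tau': array([  0.001, -41.236, -25.98 ,  -0.   ,   0.003,   0.   ]), 'eef_pos': array([187.695, 490.111, 241.888]), 'ee_rot': array([-0.   ,  0.182,  0.983, -0.   ]), 'force': array([-0.088,  0.08 , -0.591]), 'wrist_torque': array([-0.008,  0.023, -0.   ]), 'grip_width': 0.9975838062473704} 11.0
```

View pics/a_top.png

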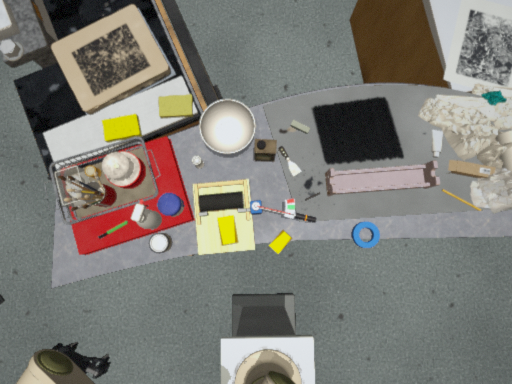

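View pics/a_side.png

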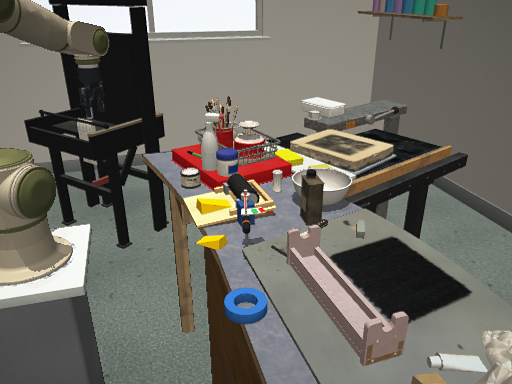

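Run:
```python
import cv2
a=cv2.imread("pics/a_top.png")[150:270,140:330]
cv2.imwrite("pics/b_top.png",cv2.resize(a,None,fx=4.2,fy=4.2,interpolation=cv2.INTER_CUBIC))
a=cv2.imread("pics/a_side.png")[150:270,160:340]
cv2.imwrite("pics/b_side.png",cv2.resize(a,None,fx=4.4,fy=4.4,interpolation=cv2.INTER_CUBIC))
```

```text
(no output)
```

View pics/b_top.png

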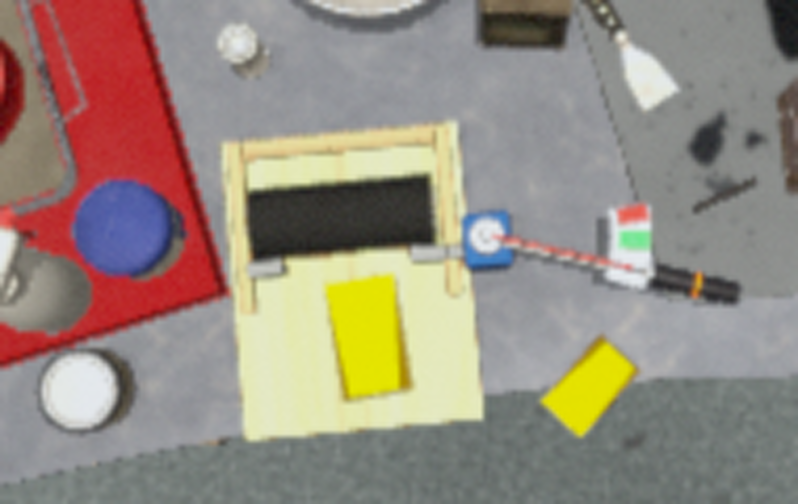

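View pics/b_side.png

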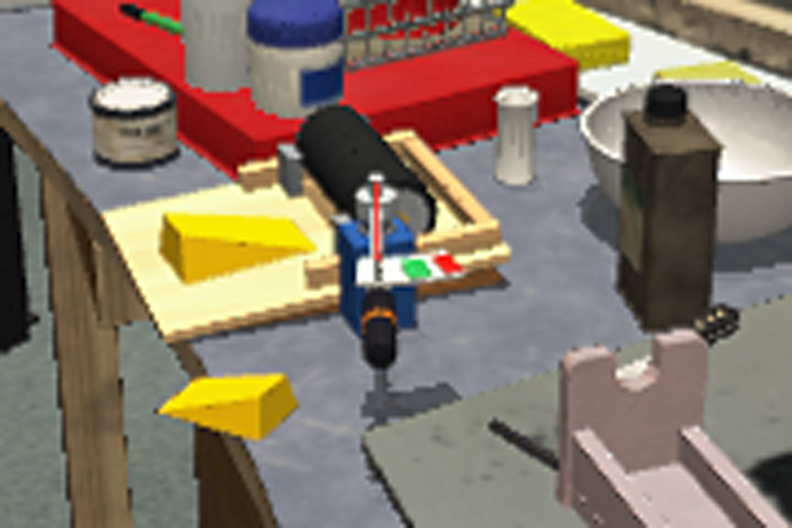

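View pics/a_wrist.png

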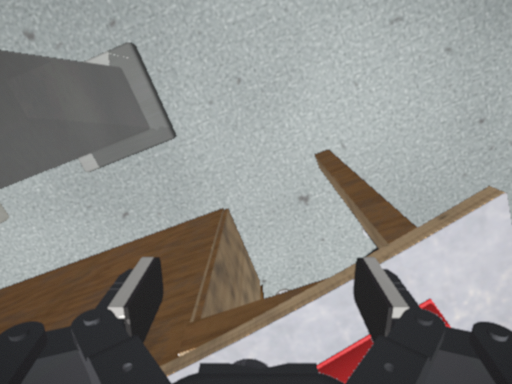

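```bash
cat > h.py <<'E'
import numpy as np, cv2
np.set_printoptions(suppress=True,precision=3)
def cam(i):
    f=192/np.tan(np.radians(i["fov_y"])/2); M=i["camera_from_world"]
    R=M[:3,:3]; return f,R,-R.T@M[:3,3],i["cx"],i["cy"]
def ray(i,u,v,z):
    f,R,C,cx,cy=cam(i); d=R.T@np.array([(u-cx)/f,(v-cy)/f,1]); return C+d*(z-C[2])/d[2]
def proj(i,P):
    f,R,C,cx,cy=cam(i); p=R@(np.asarray(P)-C); return np.array([cx+f*p[0]/p[2],cy+f*p[1]/p[2]])
def tri(i1,p1,i2,p2):
    A=[];b=[]
    for i,p in((i1,p1),(i2,p2)):
        f,R,C,cx,cy=cam(i); d=R.T@np.array([(p[0]-cx)/f,(p[1]-cy)/f,1]); d/=np.linalg.norm(d)
        Q=np.eye(3)-np.outer(d,d); A.append(Q); b.append(Q@C)
    return np.linalg.lstsq(np.vstack(A),np.hstack(b),rcond=None)[0]
E
python3 - <<'E'
from h import *
from rig import ctrl
t=ctrl.camera_info("top"); w=ctrl.camera_info("wrist")
Z=lambda a,b:(140+a/4.2,150+b/4.2)
for n,a,b,z in [("screw",487,235,100),("mark",698,285,88),("wedge_thick_l",345,398,45),("wedge_thick_r",408,388,45),("thin_l",327,285,20),("thin_r",393,276,20),
 ("deck fl",247,438,11),("deck fr",483,416,11),("roll l",250,222,70),("roll r",432,212,70),("tape",0,0,0)]:
    print(n,ray(t,*Z(a,b),z))
print("wristC",cam(w)[2], ctrl.sense()["eef_pos"])
E
```

```text
screw [594.998  29.381 100.   ]
mark [ 553.569 -137.024   88.   ]
wedge_thick_l [468.912 146.987  45.   ]
wedge_thick_r [476.106  95.721  45.   ]
thin_l [562.352 164.04   20.   ]
thin_r [568.964 108.753  20.   ]
deck fl [436.721 231.969  11.   ]
deck fr [451.523  35.276  11.   ]
roll l [611.377 220.648  70.   ]
roll r [617.058  73.575  70.   ]
tape [816.123 449.996   0.   ]
wristC [113.345 517.793 372.86 ] [187.695 490.111 241.888]
```

Call:
apply_moves([
  [8.5,-2.25,-1.5,0,0],
  [8.5,-2.25,-1.5,0,0],
  [8.5,-2.25,-1.5,0,0],
  [8.5,-2.25,-1.5,0,0],
  [8.5,-2.25,-1.5,0,0],
  [8.5,-2.25,-1.5,0,0],
  [8.5,-2.25,-1.5,0,0],
  [8.5,-2.25,-1.5,0,0],
  [8.5,-2.25,-1.5,0,0],
  [8.5,-2.25,-1.5,0,0],
])

```text
time_s: 0.98
eef_pos: [344.7, 268.5, 242.2]
ee_rot: [-0.0, 0.182, 0.983, -0.0]
force: [0.8, -0.2, -0.2]
grip_width: 0.995
```

Call:
apply_moves([
  [8.5,-2.25,-1.5,0,0],
  [8.5,-2.25,-1.5,0,0],
  [8.5,-2.25,-1.5,0,0],
  [8.5,-2.25,-1.5,0,0],
  [8.5,-2.25,-1.5,0,0],
  [8.5,-2.25,-1.5,0,0],
  [8.5,-2.25,-1.5,0,0],
  [8.5,-2.25,-1.5,0,0],
  [8.5,-2.25,-1.5,0,0],
  [8.5,-2.25,-1.5,0,0],
])

```text
time_s: 1.82
eef_pos: [501.2, 47.9, 242.1]
ee_rot: [-0.0, 0.182, 0.983, -0.0]
force: [0.5, 1.1, -0.0]
grip_width: 0.998
```

Call:
apply_moves([
  [8.5,0,0,0,-0.11],
  [8.5,0,0,0,-0.11],
  [8.5,0,0,0,-0.11],
  [8.5,0,0,0,-0.11],
  [8.5,0,0,0,0],
  [8.5,0,0,0,0],
])

```text
time_s: 2.32
eef_pos: [500.6, 49.2, 242.1]
ee_rot: [-0.0, -0.035, 0.999, 0.0]
force: [0.3, 0.3, -0.3]
grip_width: 0.991
```

Run:
```python
from h import *
from rig import ctrl
s=ctrl.sense(); i=ctrl.camera_info("wrist"); a=ctrl.capture("wrist")[:,:,::-1]
np.save("w1.npy",a); import pickle; pickle.dump(i,open("w1.pkl","wb"))
cv2.imwrite("pics/c_wrist.png",cv2.resize(a,None,fx=1.56,fy=1.56,interpolation=cv2.INTER_CUBIC))
print(s["time_s"],s["eef_pos"],s["ee_rot"],s["joints"])
```

```text
2.3167 [500.65   49.169 242.128] [-0.    -0.035  0.999  0.   ] [-0.135  0.265  1.562 -0.     1.315 -1.777]
```

View pics/c_wrist.png

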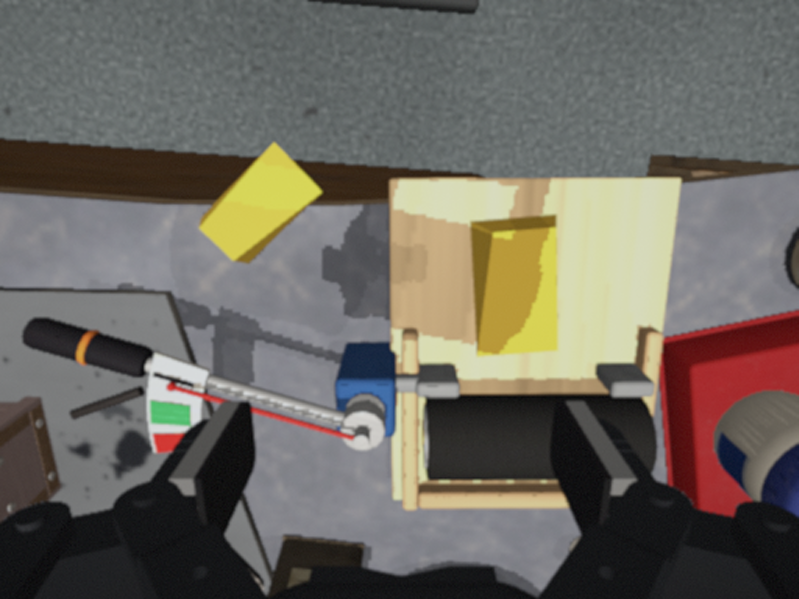

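Run:
```python
from h import *
a=np.load("w1.npy")
c=a[105:275,240:445]; cv2.imwrite("pics/d1.png",cv2.resize(c,None,fx=3.9,fy=3.5,interpolation=cv2.INTER_CUBIC))
c=a[195:300,5:265]; cv2.imwrite("pics/d2.png",cv2.resize(c,None,fx=3,fy=3,interpolation=cv2.INTER_CUBIC))
```

```text
(no output)
```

View pics/d1.png

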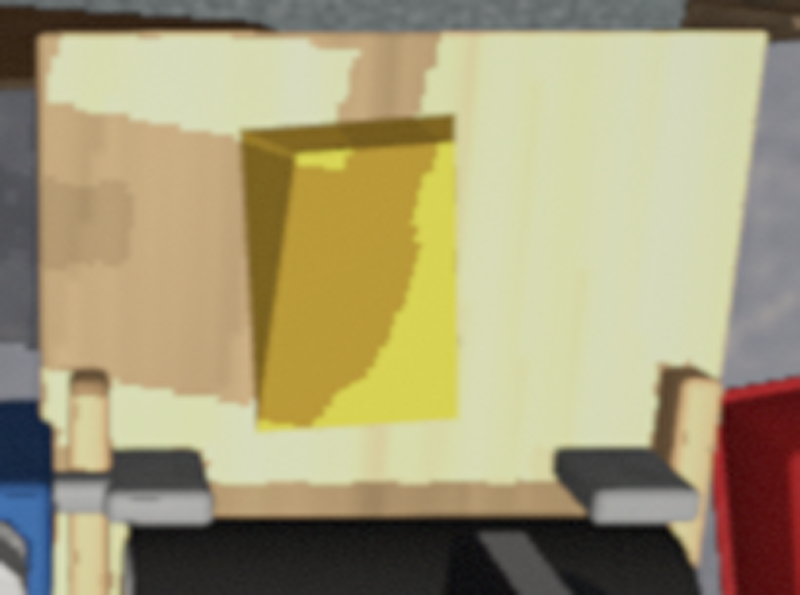

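View pics/d2.png

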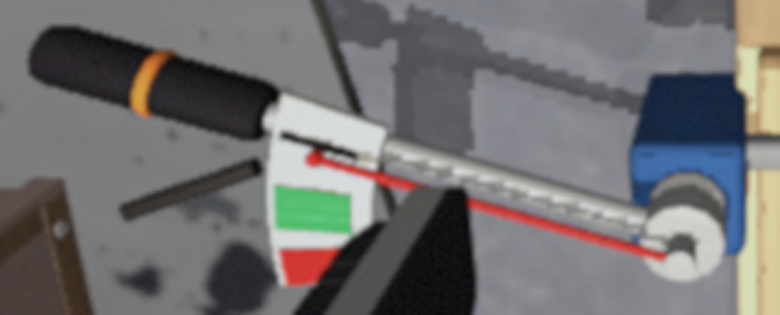

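```bash
cat > m.py <<'E'
from h import *
import pickle
i=pickle.load(open("w1.pkl","rb"))
D1=lambda a,b:(240+a/3.9,105+b/3.5)
D2=lambda a,b:(5+a/3,195+b/3)
if __name__=="__main__":
    L=ray(i,*D1(768,33),11.25);R=ray(i,*D1(38,33),11.25)
    d=(L-R)[:2]; print("front",L,R,np.hypot(*d)); y=d/np.hypot(*d); x=np.array([y[1],-y[0]])
    o=(L+R)[:2]/2+125*x; print("origin",o,"yaw",np.arctan2(x[1],x[0]))
    def deck(p,h=0):
        z=20+h
        for k in range(8):
            P=ray(i,*p,z); xs=(P[:2]-o)@x; z=20+.07*xs+h
        return P,np.array([xs,(P[:2]-o)@y])
    for n,p,h in [("thickR",(243,131),0),("thickL",(453,116),0),("thinR",(258,431),0),("thinL",(457,417),0),("topR",(296,153),34),("topL",(455,140),34),
      ("lugRinner front top",(203,452),36),("lugL inner front top",(556,452),36)]:
        print(n,*deck(D1(*p),h))
    S=ray(i,*D2(683,245),105);M=ray(i,*D2(152,83),88);T=ray(i,*D2(315,158),105)
    print("screw",S,"mark",M,"tip",T,np.hypot(*(M-S)[:2]),np.hypot(*(T-S)[:2]))
    for v in (M-S,T-S): print("angle from -y cw", np.arctan2(-(v[:2]@x),-(v[:2]@y)))
E
python3 m.py
```

```text
front [435.643 234.622  11.25 ] [449.689  36.266  11.25 ] 198.85301439940355
origin [567.354 144.273] yaw 0.07069049709716312
thickR [475.024  94.988  13.309] [-95.58  -42.641]
thickL [466.359 152.55   12.989] [-100.158   15.39 ]
thinR [572.196 109.517  20.166] [  2.376 -35.011]
thinL [563.223 167.634  19.827] [-2.471 23.594]
topR [475.155 104.107  47.364] [-94.806 -33.553]
topL [468.709 143.73   47.109] [-98.437   6.426]
lugRinner front top [564.879  88.887  55.553] [ -6.381 -55.072]
lugL inner front top [558.213 183.329  55.555] [-6.36  39.604]
screw [589.083  31.416 105.   ] mark [ 554.051 -135.781   88.   ] tip [567.155 -79.49  105.   ] 170.82797275739412 113.05290718424835
angle from -y cw 0.27722802597768303
angle from -y cw 0.26588917795824857
```

Call:
apply_moves([
  [8.5,0,0,0,-0.08],
  [8.5,0.05,1.95,0,0],
  [8.5,0.05,1.95,0,0],
  [8.5,0.05,1.95,0,0],
  [8.5,0.05,1.95,0,0],
  [8.5,0,0,2.3,0],
  [8.5,0,0,2.3,0],
  [8.5,0,0,2.3,0],
  [8.5,0,0,2.3,0],
  [8.5,0,0,2.3,0],
  [8.5,0,0,2.3,0],
  [8.5,0,0,2.3,0],
])

```text
time_s: 3.37
eef_pos: [486.7, 126.0, 80.3]
ee_rot: [0.0, -0.076, 0.997, -0.0]
force: [-0.5, -0.7, 0.6]
grip_width: 0.997
```

```bash
cat > snap.py <<'E'
import sys,pickle
from h import *
from rig import ctrl
n=sys.argv[1]
s=ctrl.sense(); print(s["time_s"],s["eef_pos"],s["ee_rot"],s["force"],s["grip_width"])
for c in sys.argv[2:]:
    i=ctrl.camera_info(c); a=ctrl.capture(c)[:,:,::-1]
    np.save(f"{n}_{c}.npy",a); pickle.dump(i,open(f"{n}_{c}.pkl","wb"))
    cv2.imwrite(f"pics/{n}_{c}.png",cv2.resize(a,None,fx=1.5,fy=1.5,interpolation=cv2.INTER_CUBIC))
E
python3 snap.py e wrist side
```

```text
3.3667 [486.66  125.968  80.257] [ 0.    -0.076  0.997 -0.   ] [-0.485 -0.743  0.631] 0.9970844286652812
```

View pics/e_wrist.png

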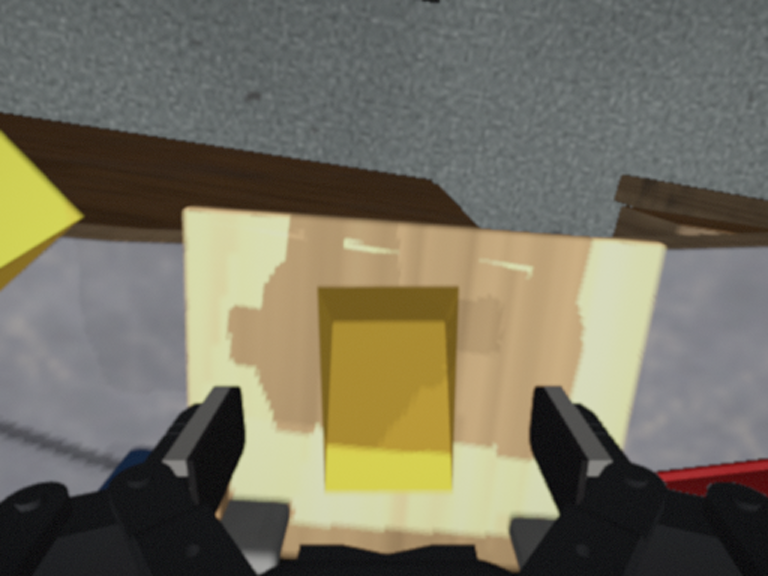

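View pics/e_side.png

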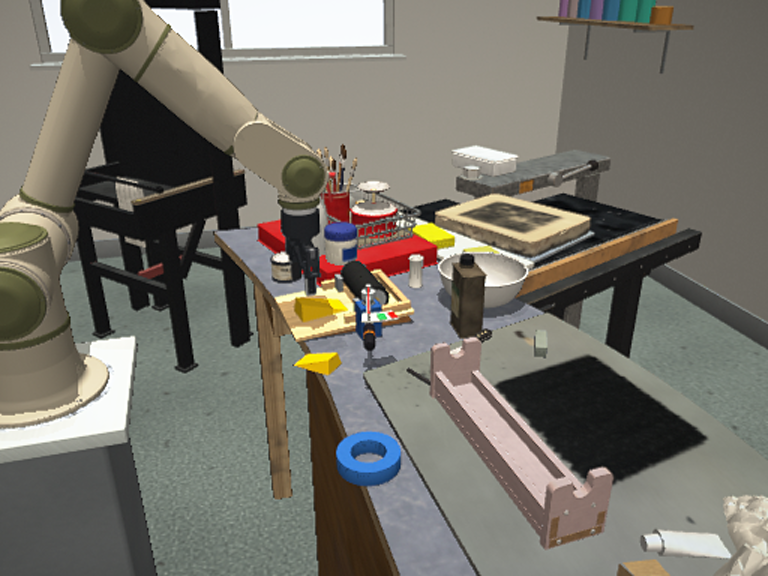

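Call:
apply_moves([
  [8.5,0,0,1.2,0],
  [8.5,0,0,1.2,0],
  [8.5,0,0,1.0,0],
  [8.5,0,0,0.8,0],
  [8.5,0,0,0.6,0],
  [8.5,0,0,0.2,0],
  [8.5,0,0,0,0],
])

```text
time_s: 4.05
eef_pos: [486.8, 125.9, 31.2]
ee_rot: [-0.0, -0.077, 0.997, 0.0]
force: [0.1, 0.4, -0.3]
grip_width: 0.994
```

Call:
apply_moves([
  [5.0,0,0,0,0],
  [5.0,0,0,0,0],
  [5.0,0,0,0,0],
  [5.0,0,0,0,0],
  [5.0,0,0,0,0],
  [5.0,0,0,0,0],
  [5.0,0,0,0,0],
  [5.0,0,0,0,0],
], squeeze=25)

```text
time_s: 4.72
eef_pos: [487.1, 126.0, 32.1]
ee_rot: [0.0, -0.077, 0.997, -0.0]
force: [-1.5, -0.3, 5.7]
grip_width: 0.611
```

```bash
python3 snap.py f wrist
```

```text
4.7167 [487.061 126.005  32.086] [ 0.    -0.077  0.997 -0.   ] [-1.463 -0.254  5.697] 0.6112333344790198
```

View pics/f_wrist.png

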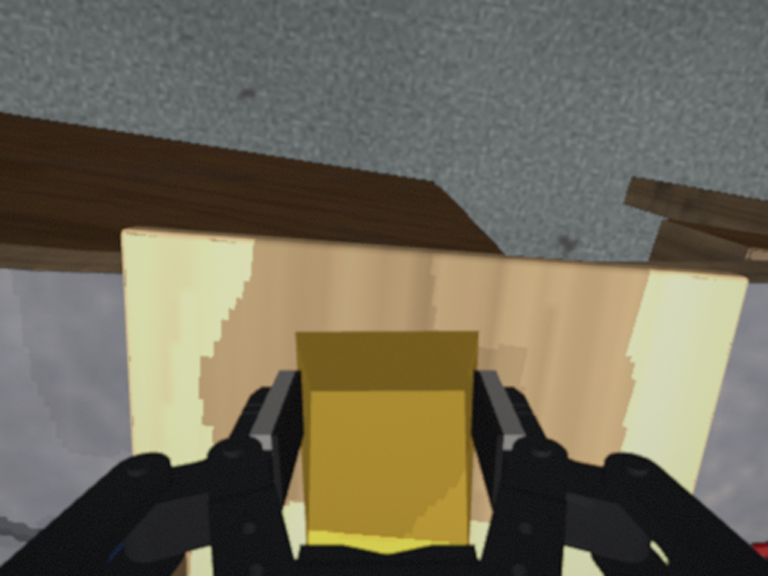

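Call:
apply_moves([
  [5.0,0,0.3,-0.05,0.04],
  [5.0,0,0.3,0,0.04],
  [5.0,-0.4,0.3,-0.03,0],
  [5.0,-0.5,0.36,-0.035,0],
  [5.0,-0.5,0,-0.035,0],
  [5.0,-0.5,0,-0.035,0],
  [5.0,-0.5,0,-0.035,0],
  [5.0,-0.5,0,-0.035,0],
  [5.0,-0.5,0,-0.035,0],
  [5.0,-0.4,0,-0.03,0],
  [5.0,0,0,0,0],
])

```text
time_s: 5.68
eef_pos: [524.5, 141.5, 34.9]
ee_rot: [0.001, -0.038, 0.999, 0.0]
force: [-0.4, 0.2, 5.1]
grip_width: 0.606
```

```bash
python3 snap.py g wrist side top
python3 - <<'E'
from h import *
a=np.load("g_side.npy")[150:260,160:300];b=np.load("g_top.npy")[160:260,160:300]
cv2.imwrite("pics/g2.png",np.vstack([cv2.resize(a,(560,380),interpolation=2),cv2.resize(b,(560,220*1),interpolation=2)])[:600])
E
```

```text
5.6833 [524.546 141.499  34.923] [ 0.001 -0.038  0.999  0.   ] [-0.365  0.209  5.06 ] 0.6064482930356628
```

View pics/g2.png

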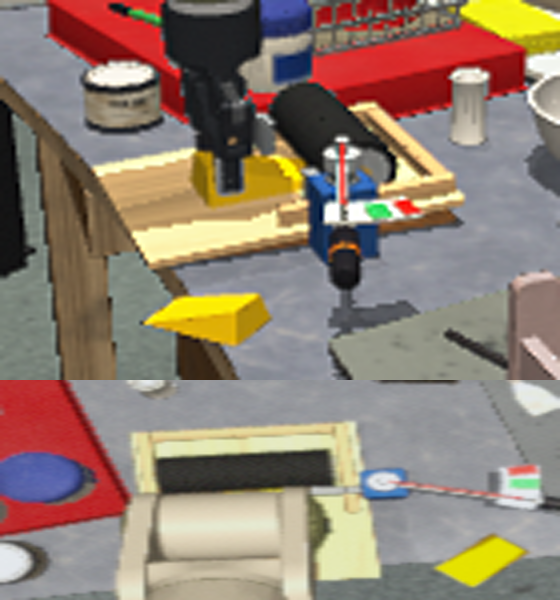

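View pics/g_wrist.png

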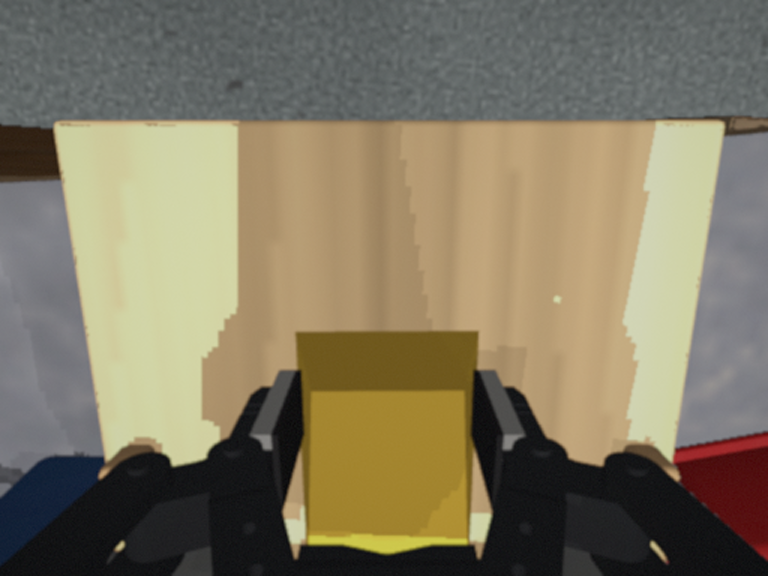

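```bash
cat > st.py <<'E'
from h import *
o=np.array([567.354,144.273]);yw=.0707
x=np.array([np.cos(yw),np.sin(yw)]);y=np.array([-x[1],x[0]])
def S(P): P=np.asarray(P)[:2]-o; return np.array([P@x,P@y])
def deck(i,p,h=0):
    z=20+h
    for k in range(8):
        P=ray(i,*p,z); z=20+.07*S(P)[0]+h
    return S(P)
E
python3 - <<'E'
from st import *; import pickle
i=pickle.load(open("g_wrist.pkl","rb"))
for p in [(297,332),(477,332),(62,123),(722,122)]: print(p,deck(i,(p[0]/1.5,p[1]/1.5)))
for p in [(310,391),(467,391)]: print(p,deck(i,(p[0]/1.5,p[1]/1.5),34))
print(S([524.5,141.5]))
E
```

```text
(297, 332) [-60.014 -29.812]
(477, 332) [-60.235  28.734]
(62, 123) [-124.142  -96.197]
(722, 122) [-125.244   97.579]
(310, 391) [-57.655 -20.717]
(467, 391) [-57.804  20.35 ]
[-42.943   0.261]
```

Call:
apply_moves([
  [5.0,-0.2,0,-0.015,0],
  [5.0,-0.2,0,-0.015,0],
  [5.0,-0.2,0,-0.015,0],
  [5.0,-0.2,0,-0.015,0],
  [5.0,-0.2,0,-0.015,0],
  [5.0,-0.2,0,-0.015,0],
  [5.0,-0.2,0,-0.015,0],
  [5.0,-0.15,0,-0.01,0],
  [5.0,-0.1,0,-0.01,0],
  [5.0,0,0,0,0],
  [5.0,0,0,0,0],
])

```text
time_s: 6.75
eef_pos: [539.2, 142.6, 35.9]
ee_rot: [-0.001, -0.037, 0.999, 0.0]
force: [-5.1, -0.3, 8.7]
grip_width: 0.608
```

```bash
python3 snap.py k wrist side top
python3 - <<'E'
from h import *
a=np.load("k_side.npy")[150:260,160:300];b=np.load("k_top.npy")[160:260,160:300]
cv2.imwrite("pics/k2.png",np.hstack([cv2.resize(a,(400,320),interpolation=2),cv2.resize(b,(400,320),interpolation=2)]))
E
```

```text
6.75 [539.181 142.606  35.877] [-0.001 -0.037  0.999  0.   ] [-5.1   -0.305  8.746] 0.6084833890658122
```

View pics/k2.png

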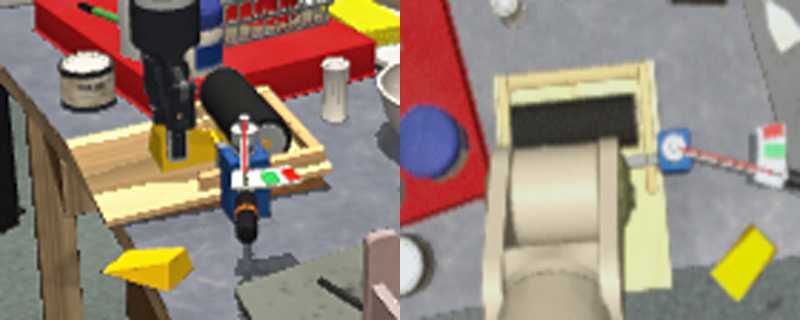

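View pics/k_wrist.png

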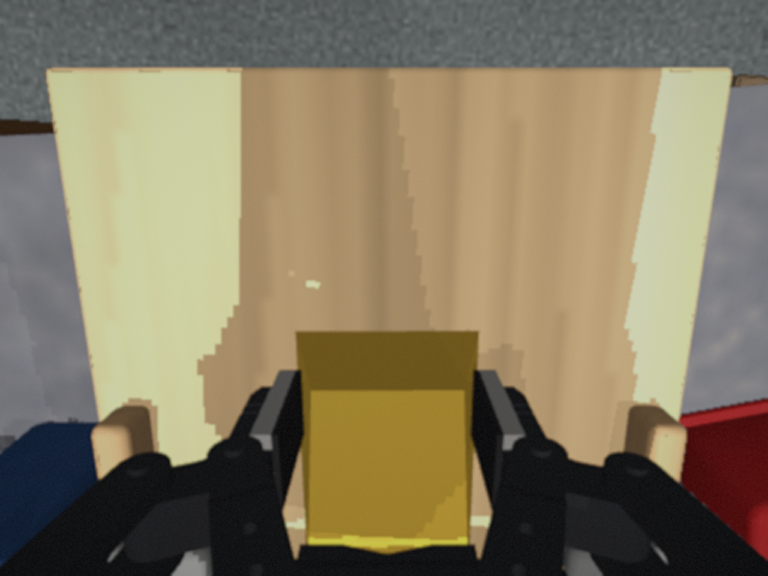

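```bash
cat > rol.py <<'E'
from st import *; import pickle,sys
# uphill silhouette edge of roller in top view, subpixel, at given stand y
i=pickle.load(open("g_top.pkl","rb")); C=cam(i)[2]
def edge(img,ys):
    g=img.mean(axis=2).astype(np.float32)
    xs=np.arange(60,106,.5); v=[]
    for s in xs:
        P=o+s*x+ys*y; u=proj(i,[*P,54+.07*(s-80)]); v.append(cv2.remap(g,np.float32([[u[0]]]),np.float32([[u[1]]]),cv2.INTER_LINEAR)[0,0])
    v=np.array(v); th=100
    k=np.where(v>th)[0]
    k=k[k>0]
    k=k[0]; return xs[k-1]+.5*(th-v[k-1])/(v[k]-v[k-1]) if v[k-1]<th else None
a=cv2.imread("pics/a_top.png")
b=np.load(sys.argv[1])
for ys in (-60,-45,-30,0,30,45,60): print(ys,edge(a,ys),edge(b,ys))
E
python3 rol.py k_top.npy
```

```text
-60 78.72107918560505 86.94756236672401
-45 78.3512721657753 86.99336522817612
-30 77.89294201135635 86.76564964652061
0 78.5261515416205 86.86032694578171
30 78.1778819411993 86.6176477894187
45 77.62413424253464 86.48141923546791
60 77.96548026800156 85.98939096927643
```

Call:
apply_moves([
  [5.0,-0.1,0,-0.01,0],
  [5.0,-0.1,0,-0.01,0],
  [5.0,0,0,0,0],
  [5.0,0,0,0,0],
  [5.6,0,0,0,0],
  [6.2,0,0,0,0],
  [7.0,0,0,0,0],
  [8.0,0,0,0,0],
  [8.4,0,0,0,0],
  [8.4,0,0,0,0],
  [8.4,0,0,0,0],
])

```text
time_s: 7.82
eef_pos: [541.8, 142.6, 35.9]
ee_rot: [0.0, -0.037, 0.999, -0.0]
force: [-0.4, 0.1, -0.0]
grip_width: 0.984
```

Call:
apply_moves([
  [8.4,0,0,-0.8,0],
  [8.4,0,0,-1.2,0],
  [8.4,0,0,-2.0,0],
  [8.4,0,0,-2.5,0],
  [8.4,0,0,-3.0,0],
  [8.4,1.0,0,-3.0,0],
  [8.4,2.0,0,-3.0,0],
  [8.4,2.0,0,-2.0,0],
  [8.4,2.0,0,0,0],
  [8.4,0,0,0,0],
])

```text
time_s: 8.65
eef_pos: [470.0, 137.6, 213.5]
ee_rot: [0.001, -0.037, 0.999, 0.0]
force: [-0.5, 0.0, -0.1]
grip_width: 0.982
```

```bash
python3 snap.py m wrist side top; python3 rol.py m_top.npy
```

```text
8.65 [470.015 137.642 213.469] [ 0.001 -0.037  0.999  0.   ] [-0.528  0.031 -0.131] 0.9824525555915494
-60 78.72107918560505 88.46692189574242
-45 78.3512721657753 88.57744696736336
-30 77.89294201135635 88.24155567586422
0 78.5261515416205 88.32979625463486
30 78.1778819411993 88.43720328807831
45 77.62413424253464 87.89955615997314
60 77.96548026800156 87.84538725018501
```

View pics/m_wrist.png

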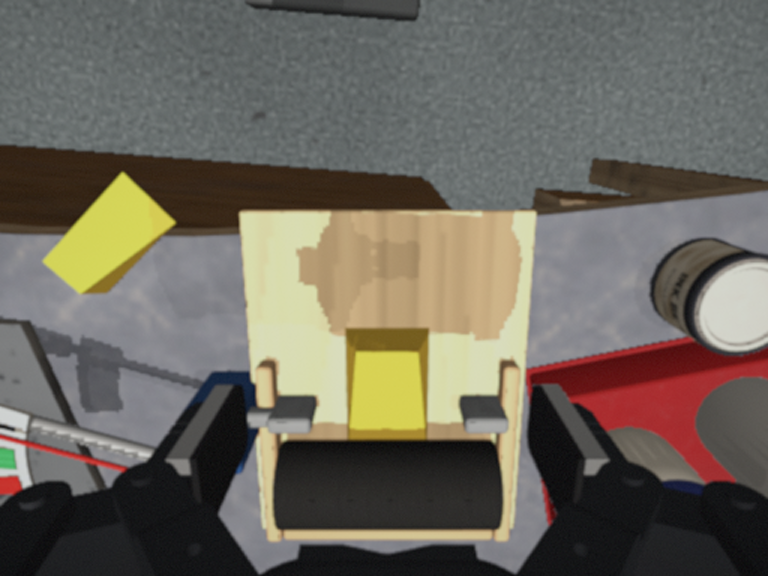

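View pics/m_side.png

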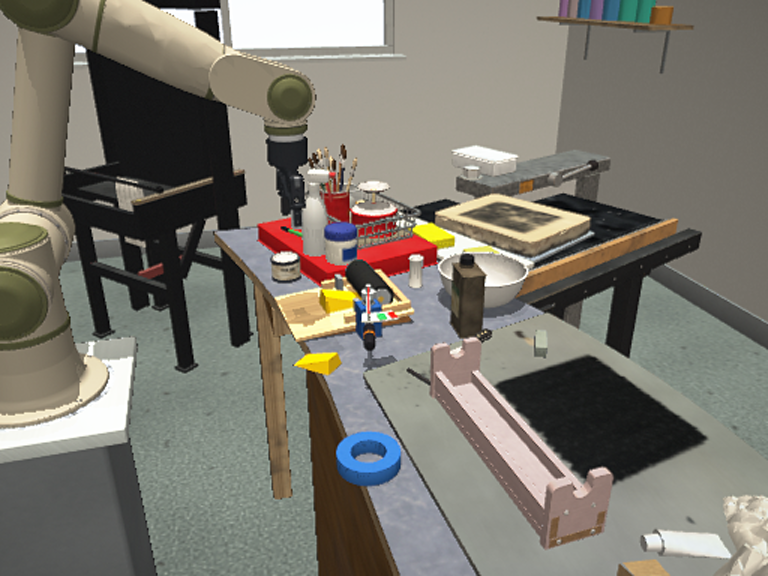

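Run:
```python
from st import *; import pickle
s=pickle.load(open("m_side.pkl","rb"));t=pickle.load(open("m_top.pkl","rb"))
b=np.load("m_top.npy")[140:270,240:450]; cv2.imwrite("pics/n.png",cv2.resize(b,None,fx=3.8,fy=3.8,interpolation=2))
b=np.load("m_side.npy")[170:290,220:350]; cv2.imwrite("pics/n2.png",cv2.resize(b,None,fx=5,fy=5,interpolation=2))
```

```text
(no output)
```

View pics/n.png

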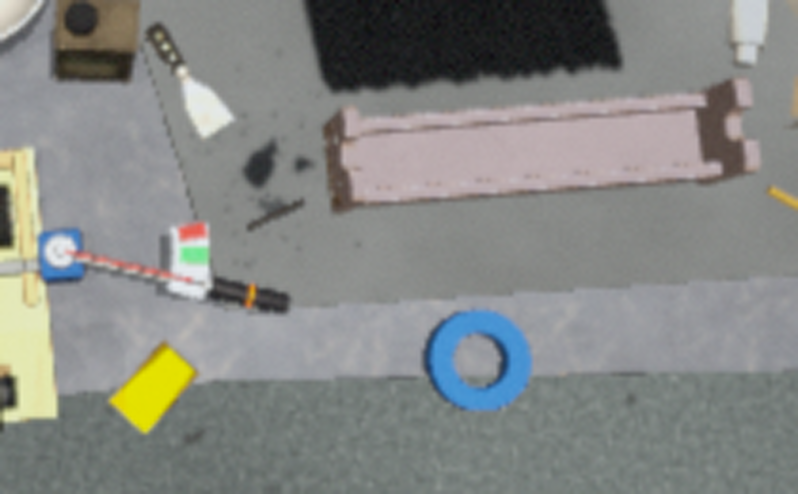

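View pics/n2.png

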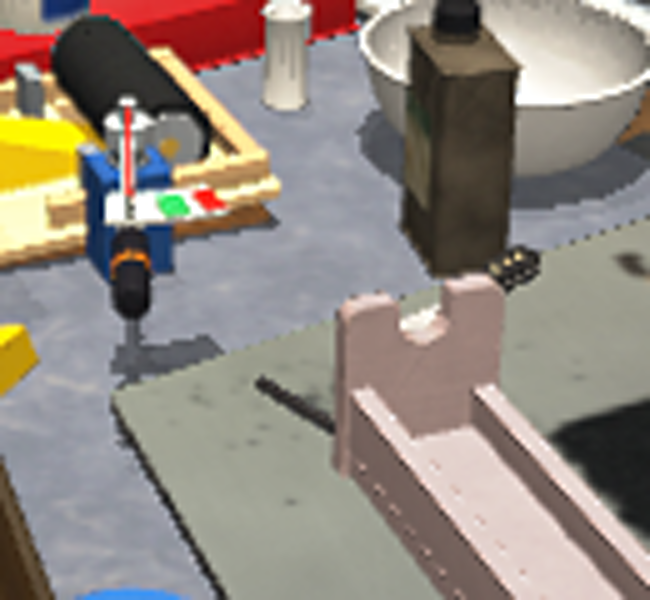

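Call:
apply_moves([
  [0,0,0,0,0.11],
  [0,0,0,0,0.11],
  [0,0,0,0,0.12],
  [0,-1.8,-2.2,0,0],
  [0,-1.8,-2.2,0,0],
  [0,-1.8,-2.2,0,0],
  [0,-1.8,-2.2,0,0],
  [0,-1.8,-2.2,0,0],
  [0,-1.8,-2.2,0,0],
])

```text
time_s: 9.55
eef_pos: [542.5, -19.9, 210.5]
ee_rot: [-0.0, 0.133, 0.991, 0.0]
force: [0.4, 0.2, 0.5]
grip_width: -0.001
```

Call:
apply_moves([
  [0,-1.8,-2.2,0,0],
  [0,-1.8,-2.2,0,0],
  [0,-1.8,-2.2,0,0],
  [0,-1.8,-2.2,0,0],
  [0,-1.8,-2.2,0,0],
  [0,0,0,0,0],
  [0,0,0,0,0],
])

```text
time_s: 10.13
eef_pos: [599.9, -149.4, 209.8]
ee_rot: [-0.001, 0.133, 0.991, 0.0]
force: [0.7, 0.8, -0.6]
grip_width: 0.001
```

```bash
python3 snap.py p wrist top; python3 rol.py p_top.npy
```

```text
10.1333 [ 599.88  -149.368  209.758] [-0.001  0.133  0.991  0.   ] [ 0.73   0.84  -0.588] 0.0013665738795799064
-60 78.72107918560505 88.60118890553713
-45 78.3512721657753 88.67076599597931
-30 77.89294201135635 88.42610400915146
0 78.5261515416205 88.48042416572571
30 78.1778819411993 88.57323561608791
45 77.62413424253464 88.02970581315458
60 77.96548026800156 87.92827859520912
```

View pics/p_wrist.png

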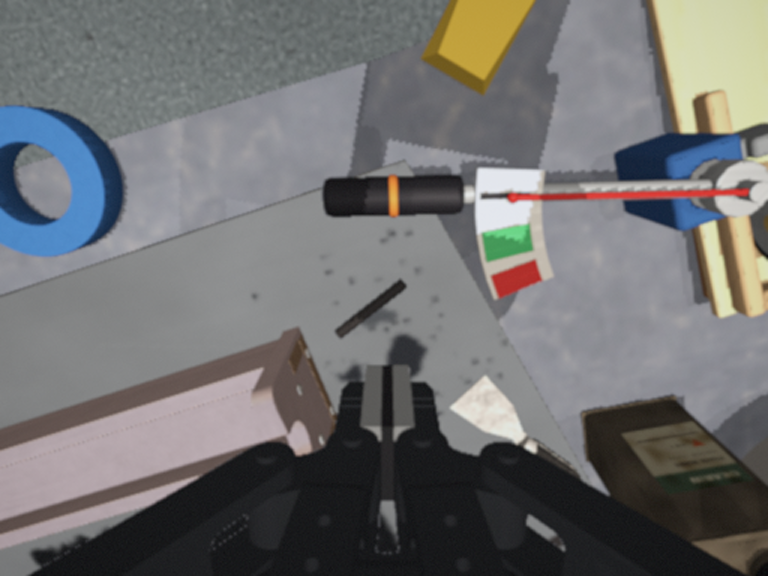

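Run:
```python
from st import *; import pickle
i=pickle.load(open("p_wrist.pkl","rb"))
R=lambda a,b,z: ray(i,a/1.5,b/1.5,z)
M=R(393,196,88);Sx=R(740,190,105);T=R(514,197,105)
print(M,Sx,T,np.hypot(*(M-Sx)[:2]),np.hypot(*(T-Sx)[:2]))
for v in (M-Sx,T-Sx): print(np.arctan2(-(v[:2]@x),-(v[:2]@y)))
tx=np.array([-.965,.263]);tx=np.array([2*.133**2-1,2*.133*.991]);ty=np.array([-tx[1]*-1,-tx[0]])
d=M[:2]-np.array([599.9,-149.4]); print(tx,ty,"mark in tool",d@tx,d@ty)
for z in (0,60,80): print("cradle corner",R(298,332,z),R(335,435,z))
```

```text
[ 554.103 -134.339   88.   ] [592.24   22.903 105.   ] [567.488 -79.444 105.   ] 161.80007147124536 105.29705970163795
0.30863993608261414
0.3079842580418879
[-0.965  0.264] [0.264 0.965] mark in tool 48.14651808153912 2.45605006656165
cradle corner [ 642.145 -229.618    0.   ] [ 733.576 -229.325    0.   ]
cradle corner [ 621.207 -211.958   60.   ] [ 696.542 -211.716   60.   ]
cradle corner [ 614.228 -206.071   80.   ] [ 684.198 -205.847   80.   ]
```

Call:
apply_moves([
  [0,0,0,2,0],
  [0,0,0,2,0],
  [0,0,0,2,0],
  [0,0,0,2,0],
  [0,0,0,2,0],
  [0,0,0,1.5,0],
  [0,0,0,1.2,0],
  [0,0,0,0.7,0],
  [0,0,0,0,0],
  [0,0,0,0,0],
])

```text
time_s: 11.07
eef_pos: [599.8, -147.9, 77.5]
ee_rot: [0.0, 0.132, 0.991, -0.0]
force: [0.5, 0.4, 0.1]
grip_width: -0.0
```

```bash
python3 snap.py q wrist
```

```text
11.0667 [ 599.751 -147.869   77.502] [ 0.     0.132  0.991 -0.   ] [0.521 0.4   0.068] -0.00029774974427354306
```

View pics/q_wrist.png

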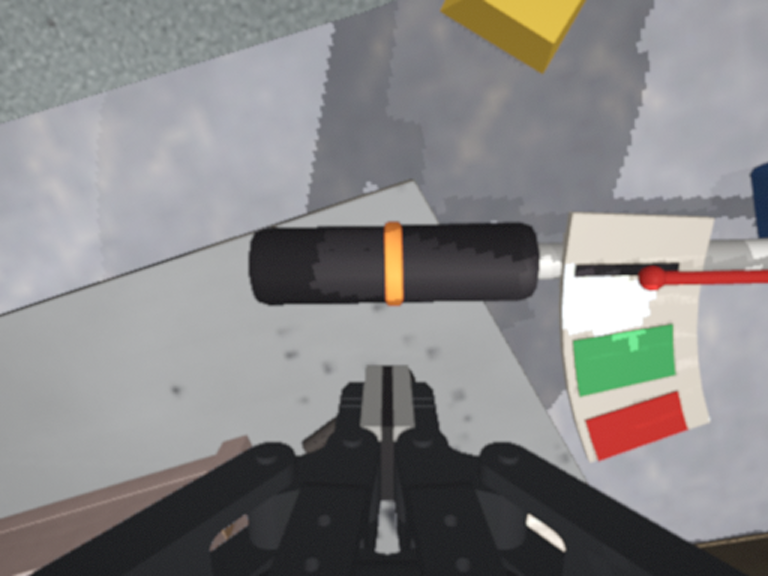

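Call:
apply_moves([
  [0,0.5,0,0,0],
  [0,0.5,0,0,0],
  [0,0.5,0,0,0],
  [0,0.5,0,0,0],
  [0,0.3,0,0,0],
  [0,0.3,0,0,0],
  [0,0.3,0,0,0],
  [0,0.3,0,0,0],
  [0,0.3,0,0,0],
  [0,0.3,0,0,0],
  [0,0,0,0,0],
])

```text
time_s: 12.03
eef_pos: [562.6, -138.2, 77.1]
ee_rot: [0.0, 0.133, 0.991, -0.0]
force: [1.8, -2.2, -0.6]
grip_width: 0.001
```

```bash
python3 snap.py r wrist
```

```text
12.0333 [ 562.645 -138.23    77.128] [ 0.     0.133  0.991 -0.   ] [ 1.787 -2.191 -0.623] 0.000959133594210448
```

View pics/r_wrist.png

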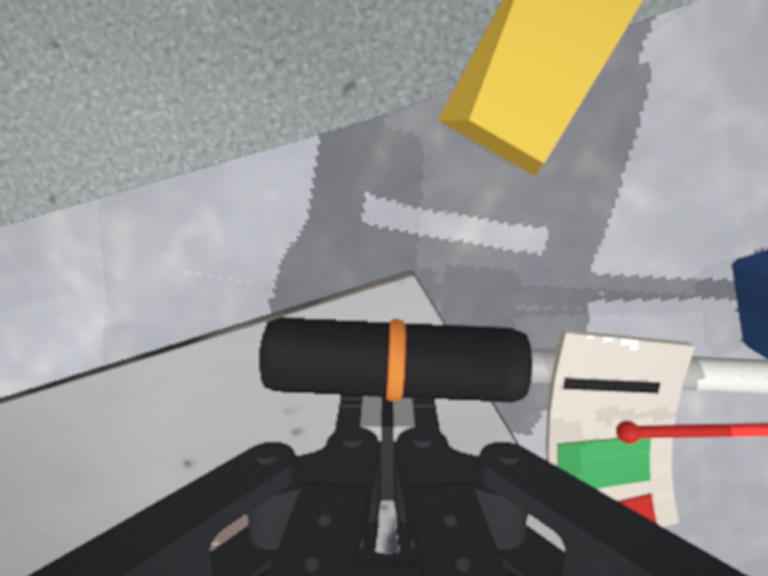

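```bash
cat > rd.py <<'E'
from st import *; import pickle,sys
def mark(n):
    a=np.load(n+"_wrist.npy"); i=pickle.load(open(n+"_wrist.pkl","rb"))
    h=cv2.cvtColor(a,cv2.COLOR_BGR2HSV); m=cv2.inRange(h,(8,130,120),(17,255,255))
    k,l,st,c=cv2.connectedComponentsWithStats(m); j=1+np.argmax(st[1:,4])
    ys,xs=np.where(l==j); cx,cy=(xs.min()+xs.max())/2,(ys.min()+ys.max())/2
    # red tip: leftmost red blob
    r=cv2.inRange(h,(0,170,120),(6,255,255))|cv2.inRange(h,(174,170,120),(180,255,255))
    k,l,s2,c2=cv2.connectedComponentsWithStats(r)
    b=[(int(s2[q,0]),int(s2[q,1]),int(s2[q,2]),int(s2[q,3]),int(s2[q,4])) for q in range(1,k) if s2[q,4]>40]
    return (cx,cy),ray(i,cx,cy,88),b,i
if __name__=="__main__":
    S0=np.array([591.0,31.0]); 
    for n in sys.argv[1:]:
        p,M,b,i=mark(n); v=M[:2]-S0
        print(n,p,M,np.hypot(*v),"ang",np.arctan2(-(v@x),-(v@y)),b)
E
python3 rd.py q r
```

```text
q (np.float64(262.0), np.float64(175.5)) [ 553.773 -134.629   88.   ] 169.76108718892186 ang 0.29178702851280186 [(427, 178, 85, 15, 702), (392, 262, 65, 44, 1618)]
r (np.float64(263.5), np.float64(240.5)) [ 542.514 -131.29    88.   ] 169.3776206027502 ang 0.36101896235035297 [(412, 282, 100, 13, 703), (414, 330, 23, 18, 193)]
```

Call:
apply_moves([
  [0,0.3,0,0,0],
  [0,0.3,0,0,0],
  [0,0.3,0,0,0],
  [0,0.3,0,0,0],
  [0,0.2,0,0,0],
  [0,0.1,0,0,0],
  [0,0,0,0,0],
])

```text
time_s: 12.67
eef_pos: [548.5, -134.0, 77.1]
ee_rot: [0.001, 0.133, 0.991, 0.0]
force: [5.0, -2.6, -0.2]
grip_width: 0.005
```

```bash
python3 snap.py s wrist top side; python3 rd.py s
```

```text
12.6667 [ 548.458 -134.011   77.13 ] [0.001 0.133 0.991 0.   ] [ 5.031 -2.613 -0.225] 0.00468345600914445
s (np.float64(266.0), np.float64(240.5)) [ 528.601 -126.117   88.   ] 169.05480372205267 ang 0.44874815397646195 [(405, 315, 107, 14, 743)]
```

View pics/s_wrist.png

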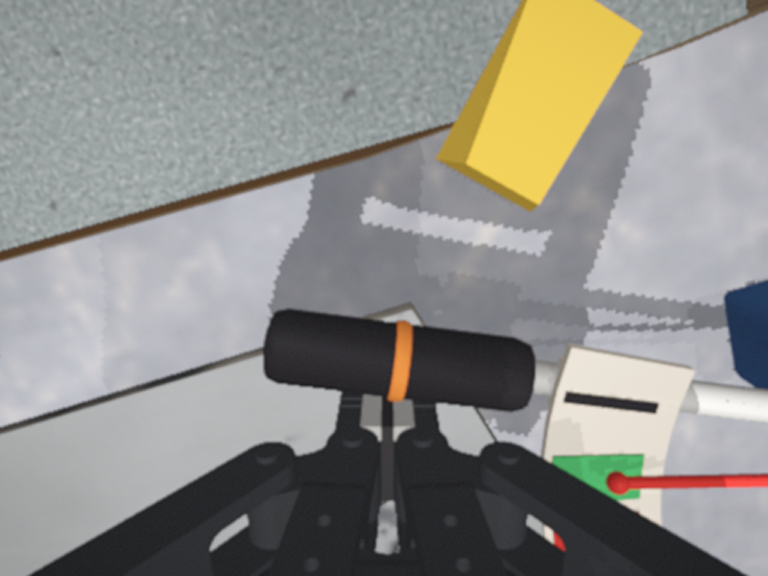

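Call:
apply_moves([
  [0,0.2,0,0,0],
  [0,0.2,0,0,0],
  [0,0.1,0,0,0],
  [0,0.05,0,0,0],
  [0,0,0,0,0],
  [0,0,0,0,0],
  [0,0,0,0,0],
  [0,0,0,0,0],
])

```text
time_s: 13.48
eef_pos: [543.6, -132.4, 77.2]
ee_rot: [0.001, 0.133, 0.991, 0.0]
force: [6.5, -1.7, -1.1]
grip_width: 0.002
```

```bash
python3 snap.py t wrist top side; python3 rd.py t;python3 - <<'E'
from h import *
a=np.load("t_side.npy")[180:280,220:300];b=np.load("t_wrist.npy")[200:384,330:512]
cv2.imwrite("pics/t2.png",np.hstack([cv2.resize(a,(400,500),interpolation=2),cv2.resize(b,(400,500),interpolation=2)]))
E
```

```text
13.4833 [ 543.615 -132.377   77.158] [0.001 0.133 0.991 0.   ] [ 6.451 -1.671 -1.108] 0.0019238622040787157
t (np.float64(267.5), np.float64(240.5)) [ 523.894 -123.901   88.   ] 168.8121840470111 ang 0.47951165045646515 [(405, 327, 107, 10, 668), (366, 353, 10, 14, 66)]
```

View pics/t2.png

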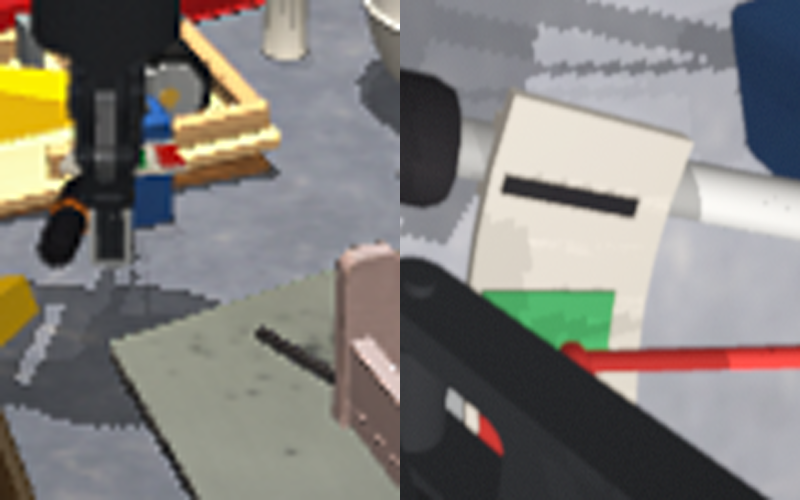

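Call:
apply_moves([
  [0,0,0,0,0],
  [0,0,0,0,0],
  [0,0,0,0,0],
  [0,0,0,0,0],
  [0,0,0,0,0],
  [0,0,0,0,0],
  [0,0,0,0,0],
  [0,0,0,0,0],
  [0,0,0,0,0],
  [0,0,0,0,0],
  [0,0,0,0,0],
  [0,0,0,0,0],
])

```text
time_s: 14.63
eef_pos: [543.6, -132.4, 77.2]
ee_rot: [0.001, 0.133, 0.991, 0.0]
force: [6.7, -0.7, -0.3]
grip_width: 0.0
```

Call:
apply_moves([
  [0,0,0,0,0],
  [0,0,0,0,0],
  [0,0,0,0,0],
  [0,0,0,0,0],
  [0,0,0,0,0],
  [0,0,0,0,0],
  [0,0,0,0,0],
  [0,0,0,0,0],
  [0,0,0,0,0],
])

```text
time_s: 15.38
eef_pos: [543.6, -132.4, 77.2]
ee_rot: [0.001, 0.133, 0.991, 0.0]
force: [7.3, -1.8, -0.7]
grip_width: -0.001
```

Call:
apply_moves([
  [0,-0.3,0,0,0],
  [0,-0.4,0,0,0],
  [0,-0.5,0,0,0],
  [0,-0.5,0,0,0],
  [0,-0.5,0,0,0],
  [0,-0.5,0,0,0],
  [0,-0.5,0,0,0],
  [0,-0.6,0,0,0],
  [0,-0.7,0,0,0],
  [0,-0.7,0,0,0],
  [0,-0.6,0,0,0],
  [0,0,0,0,0],
])

```text
time_s: 16.38
eef_pos: [599.9, -148.2, 76.8]
ee_rot: [0.0, 0.132, 0.991, -0.0]
force: [0.7, -0.2, 0.4]
grip_width: 0.001
```

```bash
python3 snap.py u wrist; python3 rd.py q u
```

```text
16.3833 [ 599.916 -148.209   76.785] [ 0.     0.132  0.991 -0.   ] [ 0.688 -0.167  0.365] 0.0006529141699489192
q (np.float64(262.0), np.float64(175.5)) [ 553.773 -134.629   88.   ] 169.76108718892186 ang 0.29178702851280186 [(427, 178, 85, 15, 702), (392, 262, 65, 44, 1618)]
u (np.float64(262.5), np.float64(175.5)) [ 553.813 -134.75    88.   ] 169.87007975392427 ang 0.29139894189502535 [(429, 177, 83, 15, 677), (393, 262, 66, 44, 1635)]
```

View pics/u_wrist.png

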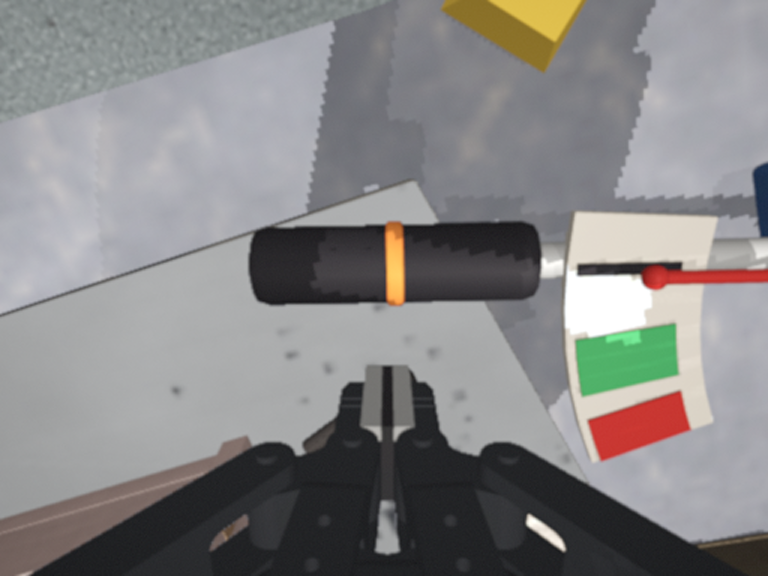

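Call:
apply_moves([
  [0,0,0,-1.5,0],
  [0,0,0,-2.5,0],
  [0,0,0,-3,0],
  [0,0,0,-3,0],
  [0,0,0,-3,0],
  [0,0,0,-2,0],
  [0,0,0,0,0],
  [0,0,0,0,0],
])

```text
time_s: 17.1
eef_pos: [599.0, -147.9, 227.6]
ee_rot: [0.001, 0.133, 0.991, -0.0]
force: [0.6, 0.6, 0.4]
grip_width: 0.003
```

```bash
python3 snap.py v top side wrist; python3 rol.py v_top.npy
python3 - <<'E'
from h import *
a=np.load("v_side.npy")[150:270,160:340];b=np.load("v_top.npy")[150:270,140:330]
cv2.imwrite("pics/v2.png",np.hstack([cv2.resize(a,(400,300),interpolation=2),cv2.resize(b,(400,300),interpolation=2)]))
E
```

```text
17.1 [ 599.009 -147.926  227.602] [ 0.001  0.133  0.991 -0.   ] [0.554 0.58  0.367] 0.0029962061326852083
-60 78.72107918560505 88.5240000039339
-45 78.3512721657753 88.74451905488968
-30 77.89294201135635 88.32669213414192
0 78.5261515416205 88.45642107725143
30 78.1778819411993 88.54161163792014
45 77.62413424253464 88.10654956102371
60 77.96548026800156 87.96740499138832
```

View pics/v2.png

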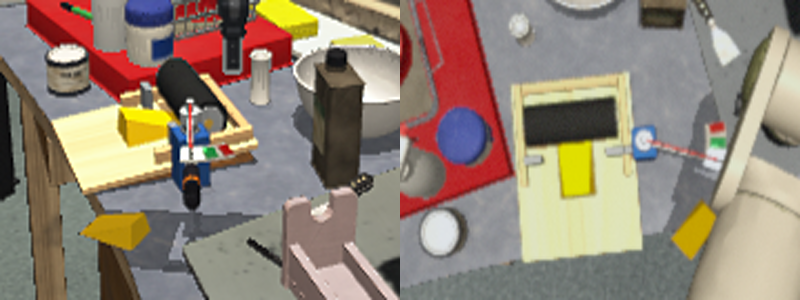

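The roller stands about 10 mm uphill of its start, square to the lane and against the wedge. The wrench is back at zero and the bystanders have not moved.

```bash
python3 -c "
from rig import ctrl
print(ctrl.finish_job())"
```

```text
the job is handed in; nothing more can be done
None
```

I did both parts in the order asked and handed the job in at about 17 s of the 58 s allowed.

- **Wedge and roller:** I gripped the larger yellow wedge near its thick end, squared it in the lane and pushed it up the deck, then let go. In the top view the roller has moved about 10 mm at both ends, which puts its axis at stand x of about 60 mm. It held there in every later picture.
- **Wrench:** I pushed the grip clockwise with the closed fingers and held it for about 2 s. The reading was about 0.19 rad from how far the orange ring moved, and about 0.19 to 0.21 from the push force. Seen from the wrist camera, the pointer lay in the far half of the green band. That view exaggerates the reading because the pointer sits above the scale, and the camera angle partly hid the far edge of the green band.
- **After release:** The wrench went back to zero. The ring angle was 0.2914 rad against 0.2918 before the push, and the pointer was in the same place to about a pixel, so the screw did not turn.
- **Bystanders:** I did not touch any of them. None looks moved in the last pictures; the tape was hidden by the arm in the last top view, so I did not check it there.

One measurement disagreed. A second sighting of the screw's axis, near the edge of the wrist picture, put it about 9 mm off. I used the first sighting, which matched the 170 mm and 114 mm distances you gave.

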